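# Make up the cleaning kit and the oiling kit

## Robot

A 6-joint arm with a two-finger parallel gripper is mounted at the origin on a cart in front of the work surface, level with it; the furniture and walls round the work are solid. World frame = base frame: x ahead of the robot, y to its left, z up, the work surface at z = 0. Lengths are in m, angles in rad, forces in N, time in s.
With the tool pointing down it reaches from about 0.25 to 0.775 m from the base axis. Payload 4 kg.
Tool frame: the origin (TCP) lies between the finger pads, 19 mm behind the fingertips; this is the grasp point; z points along the fingers, y is the line along which they close (so a half turn about z gives the same grasp; the last joint's range is limited). The gripper opens to 85 mm and grips with 20 to 120 N. Pads are 22 mm wide; open, the fingers measure 114 mm over their backs; the gripper's body (76 mm by 85 mm) begins 54 mm behind the grasp point. The pads swing forward as they close: fully open they stand 13 mm farther back than shut.
Start: joints at [-0.103, 0.087, 1.371, -0, 1.684, -0.103], TCP at [0.55, -0, 0.25] pointing down, gripper open.
Joint ranges: [-3.1, 3.1], [-0.76, 2.03], [0.27, 2.55], [-1.08, 4.22], [0.17, 2.65], [-2.57, 2.57]. Speed limits (rad/s): [2.79, 2.79, 3.14, 3.14, 3.14, 3.14].

## Interface

Orientations are given as [roll, pitch, yaw] about the fixed x, y, z axes, in that order (R = Rz(yaw) Ry(pitch) Rx(roll)).
In Python, from workcell import bot gives the robot as it stands.
- The arm moves only by the tool play_rows, never from a script. Its argument "commands" is a list of rows, each a list of 5 numbers: the finger opening in cm, from 0 to 8.54, then the shift along the tool's x, y, z in cm, then the turn about the tool's z in rad. A call has 1 to 10 rows; each row shifts and turns the commanded pose from where the row before left it, along the tool's axes as they then stand; what a row does not reach is not made up. A row lasts 1/12 s, in which the tool goes at most 41.7 mm and 7.16 degrees, less where a joint would pass 70% of its speed; a pose out of reach is approached as far as the arm can. A call with a gripper value outside its range is refused whole. The fingers move at their own pace and stop on an object; "grip_force" is the grip in N (left out, the last holds). Time passes only in rows, so rows that do not move let the fingers close. It gives the time, the measured TCP pose, the force, the opening and the grip force at its end, in the units of the state.
- bot.get_obs(): the state, without advancing time (a new reading comes with each control period).
- bot.read_camera(name): name is "scene" or "side" or "wrist"; returns (picture, depth): 400x640x3 uint8, blue, green, red; 400x640 float32, m along the optical axis (not along the pixel's ray), 0 where there is no reading.
- bot.camera_params(name): a dict with "mtx" (3x3 intrinsics, pixels), "rvec" (rotation vector, rad) and "tvec" (3), from world to camera coordinates, as OpenCV has them; the wrist camera has in their place "mount" (4x4, takes a point from camera to tool coordinates, whose origin is the TCP and whose axes are the flange's). Camera axes: x right, y down, z forward; pixel columns grow to the right and rows downward; lengths in m; the calibration is good to about 2 mm. A picture is of the moment at which its call begins: read the wrist's pose just before it. camera_params takes no time and is no camera call.
- bot.hand_in(): hands the job in; it is judged then, once.
Trained networks look in the newest picture that a camera, given by its name, has taken for a name from the list of things; names that differ only in an ending like _2 or _b are one class to them, and where a whole thing is asked for, a point or a joint stands for the part that bears it (a point fixed in the world has none). Each returns a list of dicts, best first, with "confidence" (0 to 1); they miss things now and then, are a little off and sometimes report something else, mostly with a low value. They report only what shows in the picture. A call takes as long as a camera call. They do not tell look-alikes from the thing itself.
- bot.masks_of(camera, label): "region" (400x640 bool, what is visible of it) and "pixel" ([column, row] in pixels, amid what is visible of it).
The state is a dict: "clock": time; "qpos": joint angles; "joint_vel": joint speeds; "joint_torque": joint torques, N m; "position": TCP position; "ee_rot": TCP orientation; "ft_force": force on the tool from outside, world axes, zero at the start; "ft_torque": the same for the moment, N m; "gripper_width": finger opening in m; "gripper_force": force on a finger pad.
Only numpy, scipy, OpenCV 4.12 (cv2) and the standard library are available. Lean on these libraries where they do the work, as an engineer would, in place of code of your own. Each camera call takes 0.05 s, during which the arm holds its last target. There are 200 camera calls.

## Task

Make up the two bench kits from the loose stock. Blue tray, cleaning kit: stand the green dust blower on its foot in the round nest, lay the wooden brush in the long slot and the green putty stick in the short slot. Yellow tray, oiling kit, where the mint oiler already lies in its slot and must stay there: stand the brown oil bottle in the raised collar and the black oil cup upright in the round nest; keep the bottle upright throughout, and leave the black eye loupe and the white pot where they stand.

Things in the scene. Friction and masses are not known exactly. Their poses are not given: they have to be found in the camera images.
- clean_tray: Cleaning-kit tray, blue rim. Fixed, underside at z = 4 mm. 120 (own x) x 172 (y) x 10 mm high, 8 mm tabs at the short ends; origin: centre of underside, own z up. Dark foam, pockets 5 mm deep, centres (x, y) in mm: long brush slot (-34, 0), 28 wide in x, 132 long in y; round blower nest (22, 42), 54 across; short putty slot (22, -42), 29 wide in x, 54 long in y.
- oil_tray: Oiling-kit tray, yellow rim. Fixed, underside at z = 4 mm. 120 (own x) x 172 (y) x 10 mm high, 8 mm tabs at the short ends; origin: centre of underside, own z up. Dark foam, pockets 5 mm deep, centres (x, y) in mm: oiler slot (-36, 0), 16 x 68 long in y, already filled; bottle socket (15, 42), 37 across, in a yellow collar, 45 across, 8 mm above the face; round cup nest (15, -42), 46 across.
- blower: Green rubber dust blower standing on its small foot, 81 mm tall, up to 80 g. Origin: on its underside; own z up. Bulb and foot are centred 5 mm from the origin along own +y; the bulb is 53 mm across at its widest, 22 mm up, about 40 across 5 mm up; the white nozzle leans to own -y. Grip round the bulb, TCP 20 to 40 mm up. In its nest it stands in a gripper's way at the brush slot.
- brush_mid (a point): Round wooden brush lying on a mat (z = 4 mm), 109 mm long along own y, 11 mm thick. This point: middle of its length, on its axis, 5.6 mm above what it lies on. Bristles at own +y, plain handle at -y. Grip it 20 mm from this point towards the handle end (-y), where it balances, across its thickness; the bristles cannot be gripped. It may lie in its slot either way round.
- putty_stick: Green putty stick (firm, rigid), 13 (own x) by 38 (own y) by 11 mm high, rounded, lying down, 12 g. Origin: centre of its underside. Either way round in its slot.
- bottle: Small brown oil bottle with a black cap, standing, 22 mm diameter, 52 mm tall, 20 to 36 g. Origin: centre of its underside; own z up. Grip the brown body, below 40 mm.
- cup: Low black oil cup with a reddish agate bowl on top, standing, 28 mm diameter, 13 mm high, 40 g, widest 4 mm above its underside and narrowing to 21 mm at the top. Origin: centre of its underside; own z up.
- oiler: Mint-green oiler handle, 6 by 54 (own y) by 6 mm, lying from the start in the narrow slot of the yellow tray. Origin: centre of its underside. To be left there.
- eye_loupe: Black eye loupe standing on its wide rim, 37 mm diameter, 30 mm high. Origin: centre of its underside. In neither kit: to be left where it stands.
- white_pot: White lidded pot, 40 mm diameter, 21 mm high. Origin: centre of its underside. In neither kit: to be left where it stands.
Not all that is in view belongs to the job. There is more than one size of the blower; the job needs the larger. What is shaped like the part that bears brush_mid but turquoise is not meant.

How it is judged:
By the outcome, as a careful person would: the job done as asked, in the order asked, and still so for the second after the job is handed in, with the robot touching nothing.
It also fails if it takes over 115 s, if anything falls off the work surface, if the arm or the gripper's body presses on something with over 40 N, if the wrist force passes 120 N, or if a joint passes its speed limit or range.

## Working session

There is one attempt and no reset: what is moved stays moved. The work goes in short steps, Python scripts to look and compute and a tool call to move; the robot and the scene stay as the last step left them, time stands still between calls to the robot, and variables do not carry over. Pictures are saved under pics/ and viewed, at most 14 in all, crops included, and the job is handed in when it is done.

Besides the shell and the picture viewer there is one more tool, called as name(argument=value, ...) on one line, values as JSON. play_rows: Moves the arm, as the interface text tells. Its arguments: {"type":"object","properties":{"commands":{"type":"array"},"grip_force":{"type":"number"}},"required":["commands"]}

```bash
ls; mkdir -p pics
cat > h.py <<'E'
import numpy as np, cv2
from workcell import bot
def cam(n):
    o=bot.get_obs(); img,d=bot.read_camera(n); p=bot.camera_params(n); K=np.array(p["mtx"])
    if "mount" in p:
        r,pi,y=o["ee_rot"]; from scipy.spatial.transform import Rotation as R
        T=np.eye(4);T[:3,:3]=R.from_euler("xyz",[r,pi,y]).as_matrix();T[:3,3]=o["position"]
        T=T@np.array(p["mount"])
    else:
        T=np.eye(4);T[:3,:3]=cv2.Rodrigues(np.array(p["rvec"],float))[0];T[:3,3]=np.ravel(p["tvec"]);T=np.linalg.inv(T)
    return img,d,K,T
def pts(d,K,T):
    v,u=np.mgrid[:d.shape[0],:d.shape[1]]
    P=np.stack([(u-K[0,2])/K[0,0]*d,(v-K[1,2])/K[1,1]*d,d],-1)
    W=P@T[:3,:3].T+T[:3,3]; W[d<=0]=np.nan; return W
E
python3 - <<'E'
from h import *
print(bot.get_obs())
for n in ("scene","side","wrist"):
    i,d,K,T=cam(n); cv2.imwrite(f"pics/{n}0.png",i); np.savez(f"{n}0.npz",i=i,d=d,K=K,T=T); print(n,K,T)
E
```

```text
pics
{'clock': 0.0, 'qpos': array([-1.03110936e-01,  8.79592237e-02,  1.37229996e+00,  2.70795602e-06,
        1.68361039e+00, -1.03072973e-01]), 'joint_vel': array([-0.00296264, -0.00016283, -0.00112164, -0.00075689, -0.00096973,
        0.00161965]), 'joint_torque': array([ 4.64244640e-04, -3.51862407e+01, -3.13276148e+01,  2.58579206e-05,
        1.07225846e-02,  9.27783418e-06]), 'position': array([5.49526662e-01, 3.91739369e-05, 2.48813596e-01]), 'ee_rot': array([-3.13932809e+00, -2.36950994e-04,  1.57075840e+00]), 'ft_force': array([-0.60375133, -0.74742938, -0.69896747]), 'ft_torque': array([ 0.01530388,  0.04437998, -0.05906066]), 'gripper_force': 0.0, 'gripper_width': 0.08530258526538438}
scene [[361.95636591   0.         323.40147352]
 [  0.         361.95636591 195.24898679]
 [  0.           0.           1.        ]] [[ 0.90555994 -0.16583125  0.3904628   0.20037149]
 [-0.42383006 -0.39304024  0.81601927 -0.80863141]
 [ 0.01814609 -0.90444423 -0.42620577  0.45651697]
 [ 0.          0.          0.          1.        ]]
side [[416.97469679   0.         315.94435293]
 [  0.         416.97469679 196.80514192]
 [  0.           0.           1.        ]] [[-0.28826051 -0.82425973  0.48734154 -0.05419189]
 [-0.95752851  0.2445613  -0.1527381   0.14902993]
 [ 0.00671099 -0.51067178 -0.85974955  1.07942339]
 [ 0.          0.          0.          1.        ]]
wrist [[282.54852313   0.         325.09930035]
 [  0.         282.54852313 195.69289536]
 [  0.           0.           1.        ]] [[ 9.99998578e-01 -1.55175892e-04 -1.67935315e-03  5.49888898e-01]
 [-6.78061500e-04 -9.48726114e-01 -3.16098562e-01  8.19997049e-02]
 [-1.54419531e-03  3.16099251e-01 -9.48724870e-01  3.72402700e-01]
 [ 0.00000000e+00  0.00000000e+00  0.00000000e+00  1.00000000e+00]]
```

View pics/scene0.png

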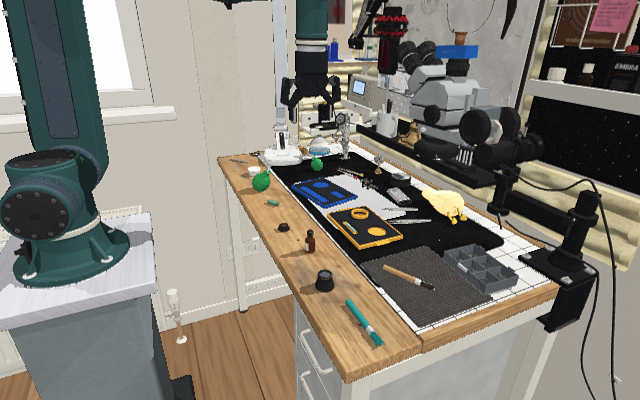

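View pics/side0.png

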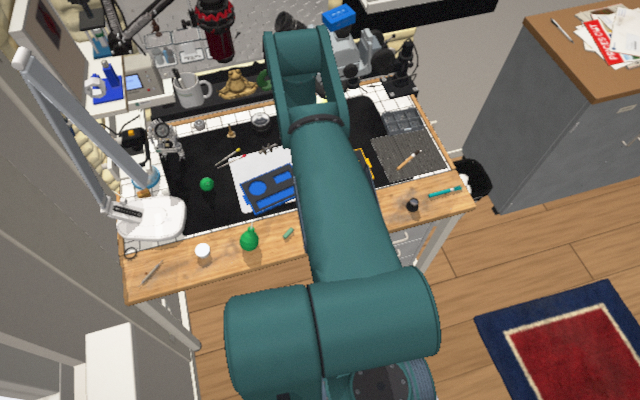

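View pics/wrist0.png

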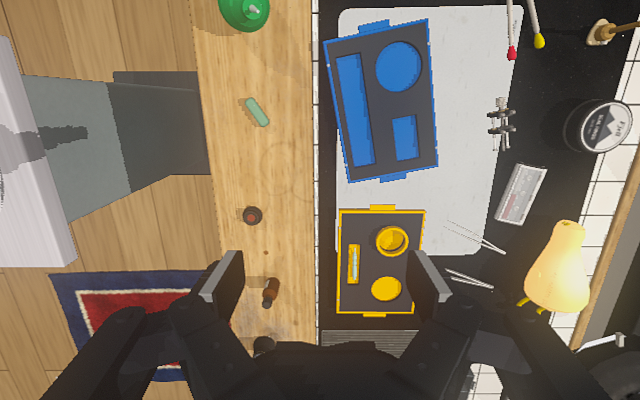

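```bash
cat >> h.py <<'E'
from scipy.optimize import least_squares
def circ(P):
    f=lambda q:np.hypot(P[:,0]-q[0],P[:,1]-q[1])-q[2]
    r=least_squares(f,[*P[:,:2].mean(0),.015],loss="soft_l1",f_scale=.001); return r.x
def pca(P):
    c=(P.max(0)+P.min(0))/2
    (cx,cy),(w,h),a=cv2.minAreaRect((P[:,:2]*1000).astype(np.float32))
    m=P[:,:2].mean(0); e,V=np.linalg.eigh(np.cov((P[:,:2]-m).T)); return m,V[:,1],(cx,cy,w,h,a)
E
python3 - <<'E'
from h import *
np.set_printoptions(precision=4,suppress=True)
D={n:np.load(n+"0.npz") for n in ("scene","side","wrist")}
for n in D:
    W=pts(D[n]["d"],D[n]["K"],D[n]["T"]); np.save(n+"W.npy",W)
    for l in ["blower","brush_mid","putty_stick","bottle","cup","eye_loupe","white_pot"]:
        for r in bot.masks_of(n,l)[:3]:
            if r["confidence"]<.3: continue
            P=W[r["region"]]; P=P[~np.isnan(P[:,0])]
            P=P[(P[:,2]>.005)&(P[:,2]<.1)&(P[:,0]>.1)]
            if len(P)<8: print(n,l,r["pixel"],"few");continue
            zt=np.percentile(P[:,2],97); Q=P[P[:,2]>zt-.006]
            np.save(f"pc_{n}_{l}_{int(r['pixel'][0])}.npy",P)
            m,v,b=pca(P)
            print(n,l,round(r["confidence"],2),np.array(r["pixel"]).astype(int),len(P),"med",np.median(P,0),"ztop",zt,"top",Q.mean(0)[:2],"rect",np.array(b),"circ",circ(P))
# trays from wrist
i,W=D["wrist"]["i"],np.load("wristW.npy")
hsv=cv2.cvtColor(i,cv2.COLOR_BGR2HSV)
for nm,lo,hi in (("blue",(95,120,60),(125,255,255)),("yellow",(15,140,80),(32,255,255))):
    m=cv2.inRange(hsv,lo,hi); k,L,S,C=cv2.connectedComponentsWithStats(m)
    for j in range(1,k):
        if S[j,4]>150:
            P=W[L==j];P=P[~np.isnan(P[:,0])]
            if len(P)==0: continue
            b=pca(P)[2]; print(nm,S[j],"z",np.percentile(P[:,2],[10,50,90]),"mean",P.mean(0)[:2],"rect",np.array(b))
E
```

```text
scene blower 0.8 [262 178] 277 med [0.4599 0.1617 0.0351] ztop 0.06213645653697252 top [0.4773 0.1631] rect [457.8251 167.661   30.1366  52.5502  63.9118] circ [0.4641 0.18   0.0237]
scene blower 0.45 [313 163] 123 med [0.6763 0.2499 0.028 ] ztop 0.04821572426075108 top [0.6697 0.255 ] rect [681.8735 252.8921  38.0541  26.1013   7.6773] circ [0.6825 0.2607 0.0165]
scene blower 0.37 [273 202] 35 med [0.4627 0.0647 0.0087] ztop 0.010643804120266073 top [0.4626 0.0649] rect [463.0926  65.9566  10.3664  34.4008  28.6485] circ [0.518  0.1076 0.0713]
scene brush_mid 0.84 [363 324] 322 med [ 0.4625 -0.4253  0.0081] ztop 0.010222640781433623 top [ 0.4629 -0.4243] rect [ 464.0912 -422.1025   12.3577  108.2481    0.4779] circ [ 2.869  -0.366   2.4073]
scene brush_mid 0.68 [406 277] 296 med [ 0.6008 -0.3632  0.0118] ztop 0.014432178315140261 top [ 0.6011 -0.362 ] rect [ 601.3328 -360.097    11.6801  106.2896   27.5011] circ [2.2148 0.4653 1.8147]
scene bottle 0.31 [262 178] 273 med [0.4598 0.1615 0.0353] ztop 0.061975459190261706 top [0.4771 0.163 ] rect [457.8251 167.661   30.1366  52.5502  63
[... 3328 characters left out ...]
56.3116  16.5717  15.995   15.6386]
yellow [338 205  88  23 526] z [0.0103 0.0122 0.0136] mean [ 0.6246 -0.0606] rect [626.7338 -68.1929 119.0295  33.8588   1.2681]
yellow [376 226  33  31 763] z [0.0078 0.0122 0.0211] mean [ 0.6427 -0.1044] rect [ 642.3617 -104.6513   44.2398   49.3033   14.6474]
yellow [336 228  79  90 587] z [0.0009 0.0121 0.0134] mean [ 0.5992 -0.1952] rect [ 627.785  -128.9772  124.806   238.9789    0.6114]
yellow [347 244  13  40 322] z [0.0075 0.0083 0.0103] mean [ 0.5902 -0.1442] rect [ 590.5325 -144.6398   68.7715   17.4966   89.5143]
yellow [371 276  31  25 590] z [0.0074 0.0083 0.0093] mean [ 0.6417 -0.1881] rect [ 640.9269 -187.4563   43.1409   46.981    63.9288]
```

```bash
cat >> h.py <<'E'
def go(x,y,z,phi=None):
    """deltas in tool axes (cm) after turning to closing-axis angle phi(deg)"""
    o=bot.get_obs(); p=o["position"]; yaw=o["ee_rot"][2]
    cur=np.degrees(yaw)-90
    if phi is None: phi=cur
    t=-np.radians((phi-cur+180)%360-180); ps=np.radians(phi+90)
    d=np.array([x,y,z])-p
    print("cur phi %.1f pos %s q6 %.2f f %s w %.4f t %.2f"%(cur,p.round(4),o["qpos"][5],o["ft_force"].round(1),o["gripper_width"],o["clock"]))
    print("turn %.3f  shift x %.2f y %.2f z %.2f cm"%(t,100*(d[0]*np.cos(ps)+d[1]*np.sin(ps)),100*(d[0]*np.sin(ps)-d[1]*np.cos(ps)),-100*d[2]))
E
python3 - <<'E'
from h import *
np.set_printoptions(precision=4,suppress=True)
for n in ["pc_scene_blower_262","pc_side_blower_245","pc_wrist_blower_248"]:
    try:P=np.load(n+".npy")
    except Exception as e: print(e);continue
    Q=P[P[:,2]<.04]
    r=least_squares(lambda q:np.linalg.norm(Q-[q[0],q[1],.022],axis=1)-.0265,[.46,.18],loss="soft_l1",f_scale=.001)
    T=P[P[:,2]>.06]; print(n,len(Q),r.x,r.cost,"tip",T.mean(0),len(T),P[P[:,2]>.07].mean(0))
go(.461,.181,.12,42)
E
```

```text
pc_scene_blower_262 168 [0.4634 0.1799] 0.0001627920266665627 tip [0.4764 0.1636 0.0633] 13 [nan nan nan]
pc_side_blower_245 114 [0.4626 0.1817] 6.381140816500038e-05 tip [0.4752 0.1692 0.064 ] 23 [nan nan nan]
pc_wrist_blower_248 404 [0.4649 0.1783] 0.00024153425716894858 tip [0.479  0.1662 0.0648] 244 [0.4864 0.1612 0.0762]
cur phi -0.0 pos [ 0.55 -0.    0.25] q6 -0.10 f [ 0.2 -0.   0.7] w 0.0857 t 1.20
turn -0.733  shift x 19.41 y 5.50 z 13.00 cm<stdin>:8: RuntimeWarning: Mean of empty slice.
  ret = um.true_divide(
```

play_rows(commands=[[8.5, 0, 0, 0, -0.117], [8.5, 0, 0, 0, -0.117], [8.5, 0, 0, 0, -0.117], [8.5, 0, 0, 0, -0.117], [8.5, 0, 0, 0, -0.117], [8.5, 0, 0, 0, -0.117], [8.5, 0, 0, 0, -0.118], [8.5, 3.1, 1.2, 2, 0], [8.5, 3.1, 1.2, 2, 0], [8.5, 3.1, 1.2, 2, 0]], grip_force=30)

```text
clock: 2.03
position: [0.5064, 0.0903, 0.1897]
ee_rot: [3.14, 0.001, 2.389]
ft_force: [0.3, 0.2, -1.0]
gripper_width: 0.0849
gripper_force: 0.0
```

play_rows(commands=[[8.5, 3.1, 1.2, 2, 0], [8.5, 3.1, 1.2, 2, 0], [8.5, 3.1, 1.2, 2, 0], [8.5, 0, 0, 0, 0], [8.5, 0, 0, 0, 0]])

```text
clock: 2.45
position: [0.4615, 0.1805, 0.1286]
ee_rot: [-3.139, -0.001, 2.394]
ft_force: [1.1, -0.4, 0.8]
gripper_width: 0.0851
gripper_force: 0.0
```

Run:
```python
from h import *
go(.4635,.18,.033,47)
i,d,K,T=cam("wrist"); cv2.imwrite("pics/w1.png",i)
W=pts(d,K,T)
for r in bot.masks_of("wrist","blower")[:2]:
    P=W[r["region"]];P=P[~np.isnan(P[:,0])&(P[:,2]>.005)]
    Q=P[(P[:,2]<.04)]
    if len(Q)<5: continue
    s=least_squares(lambda q:np.linalg.norm(Q-[q[0],q[1],.022],axis=1)-.0265,[.4635,.18],loss="soft_l1",f_scale=.001)
    print(r["confidence"],r["pixel"],len(Q),s.x,"top",P[P[:,2]>.07].mean(0))
```

```text
cur phi 47.2 pos [0.4615 0.1805 0.1286] q6 -0.56 f [ 1.1 -0.4  0.8] w 0.0851 t 2.45
turn 0.003  shift x -0.18 y 0.10 z 9.56 cm
0.76 [326.5, 207.3] 993 [0.46260024 0.1811963 ] top [0.48526047 0.1620741  0.07486565]
0.64 [541.9, 303.0] 1064 [0.64606781 0.27338712] top [nan nan nan]<stdin>:10: RuntimeWarning: Mean of empty slice.
  ret = um.true_divide(
```

play_rows(commands=[[8.5, -0.1, 0, 3.2, 0], [8.5, 0, 0, 3.2, 0], [8.5, 0, 0, 3.0, 0], [8.5, 0, 0, 0, 0], [4, 0, 0, 0, 0], [4, 0, 0, 0, 0], [4, 0, 0, 0, 0], [4, 0, 0, 0, 0], [4, 0, 0, 0, 0], [4, 0, 0, 0, 0]], grip_force=30)

```text
clock: 3.38
position: [0.4664, 0.179, 0.0395]
ee_rot: [3.137, 0.004, 2.391]
ft_force: [-0.5, -0.5, 6.1]
gripper_width: 0.0492
gripper_force: 30.8
```

play_rows(commands=[[4, 0, 0, -2, 0], [4, 0, 0, -3, -0.118], [4, 0, 0, -2, -0.118], [4, 0, 0, 0, -0.118], [4, 0, 0, 0, -0.118], [4, 0, 0, 0, -0.118], [4, 0, 0, 0, -0.118], [4, 0, 0, 0, -0.118], [4, 0, 0, 0, -0.118], [4, 0, 0, 0, 0]])

```text
clock: 4.22
position: [0.4645, 0.1791, 0.1074]
ee_rot: [3.141, 0.003, -2.946]
ft_force: [0.4, 0.7, -0.4]
gripper_width: 0.0494
gripper_force: 30.7
```

Run:
```python
from h import *
go(.6346,.1205,.09,101.2)
```

```text
cur phi -258.8 pos [0.4645 0.1791 0.1074] q6 -1.51 f [ 0.4  0.7 -0.4] w 0.0494 t 4.22
turn -0.000  shift x -15.55 y -9.05 z 1.74 cm
```

play_rows(commands=[[4, -3.1, -1.8, 0, 0], [4, -3.1, -1.8, 0, 0], [4, -3.1, -1.8, 0, 0], [4, -3.1, -1.8, 0, 0], [4, -3.1, -1.8, 0, 0], [4, 0, 0, 0, 0], [4, 0, 0, 0, 0]])

```text
clock: 4.8
position: [0.6346, 0.1193, 0.1055]
ee_rot: [3.141, -0.0, -2.953]
ft_force: [0.2, -0.2, -0.2]
gripper_width: 0.0498
gripper_force: 30.7
```

Run:
```python
from h import *
go(.6346,.1205,.045,101.2)
i,d,K,T=cam("wrist"); cv2.imwrite("pics/w2.png",i)
i,d,K,T=cam("scene"); cv2.imwrite("pics/s2.png",cv2.resize(i[130:260,230:430],(800,520)))
W=pts(d,K,T)
for r in bot.masks_of("scene","blower")[:2]:
    P=W[r["region"]];P=P[~np.isnan(P[:,0])&(P[:,2]>.005)]
    print(r["confidence"],r["pixel"],len(P),P.min(0),np.median(P,0),P.max(0))
```

```text
cur phi -259.2 pos [0.6346 0.1193 0.1055] q6 -1.66 f [ 0.2 -0.2 -0.2] w 0.0498 t 4.80
turn -0.007  shift x -0.02 y 0.12 z 6.05 cm
0.47 [318.5, 158.6] 174 [0.60304774 0.09151502 0.01702653] [0.61796276 0.10512094 0.09286581] [0.66922955 0.24995693 0.11872933]
```

View pics/w2.png

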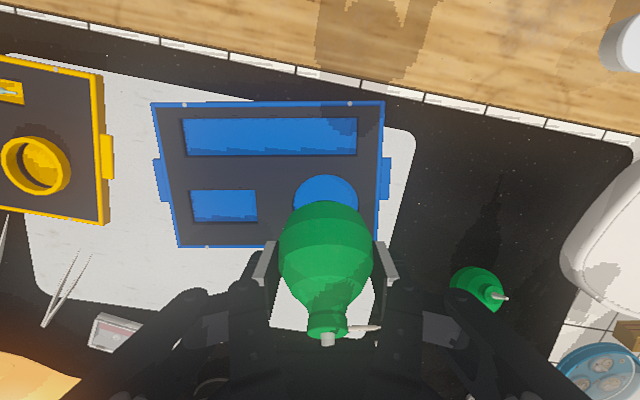

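play_rows(commands=[[4, 0, 0.1, 3, 0], [4, 0, 0, 1.5, 0], [4, 0, 0, 0.8, 0], [4, 0, 0, 0.4, 0], [4, 0, 0, 0, 0], [4, 0, 0, 0, 0]])

```text
clock: 5.45
position: [0.6335, 0.1217, 0.0505]
ee_rot: [-3.141, 0.002, -2.948]
ft_force: [-0.2, 0.3, -0.2]
gripper_width: 0.0495
gripper_force: 30.7
```

play_rows(commands=[[4, 0, 0, 0.2, 0], [4, 0, 0, 0.2, 0], [4, 0, 0, 0, 0], [4, 0, 0, 0, 0]])

```text
clock: 5.78
position: [0.6344, 0.1216, 0.0483]
ee_rot: [-3.141, 0.004, -2.948]
ft_force: [-1.9, -0.8, 6.6]
gripper_width: 0.0492
gripper_force: 32.1
```

play_rows(commands=[[8.5, 0, 0, 0, 0], [8.5, 0, 0, 0, 0], [8.5, 0, 0, 0, 0], [8.5, 0, 0, 0, 0], [8.5, 0, 0, 0, 0], [8.5, 0, 0, -1, 0], [8.5, 0, 0, -3, 0], [8.5, 0, 0, -4, 0], [8.5, 0, 0, -4, 0], [8.5, 0, 0, 0, 0]])

```text
clock: 6.62
position: [0.6377, 0.1218, 0.1773]
ee_rot: [-3.14, 0.019, -2.948]
ft_force: [2.0, -0.1, 2.1]
gripper_width: 0.085
gripper_force: 0.0
```

Run:
```python
from h import *
go(.592,-.342,.10,-152.5)
i,d,K,T=cam("wrist"); cv2.imwrite("pics/w3.png",i)
W=pts(d,K,T)
for r in bot.masks_of("wrist","blower")[:2]:
    P=W[r["region"]];P=P[~np.isnan(P[:,0])&(P[:,2]>.005)]
    Q=P[(P[:,2]<.049)]
    s=least_squares(lambda q:np.linalg.norm(Q-[q[0],q[1],.031],axis=1)-.0265,[.634,.12],loss="soft_l1",f_scale=.001)
    print(r["confidence"],r["pixel"],len(Q),s.x,"top",P[:,2].max(),P[P[:,2]>.078].mean(0))
```

```text
cur phi -258.9 pos [0.6377 0.1218 0.1773] q6 -1.66 f [ 2.  -0.1  2.1] w 0.0850 t 6.62
turn -1.857  shift x 39.03 y 25.47 z 7.73 cm
0.88 [440.3, 243.7] 1051 [0.68173035 0.27390371] top 0.17968342083469413 [0.61909966 0.1714844  0.17885481]
0.64 [327.3, 181.8] 805 [0.63086321 0.12171159] top 0.09031999999331969 [0.65926264 0.12851918 0.08343672]
```

View pics/w3.png

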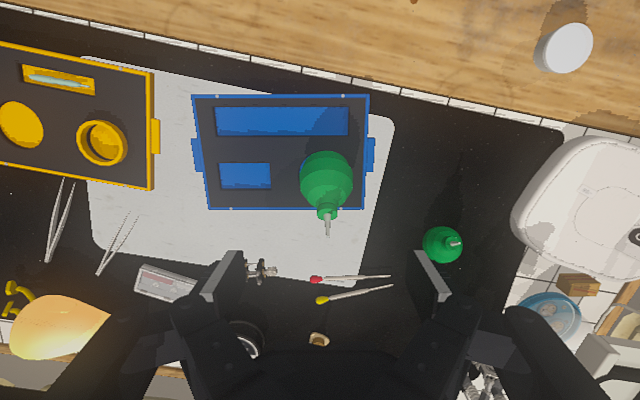

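play_rows(commands=[[8.5, 1.1, -3.7, 0, 0], [8.5, 1.1, -3.7, 0, 0], [8.5, 1.1, -3.7, 0, 0], [8.5, 1.1, -3.7, 0, 0], [8.5, 1.1, -3.7, 0, 0], [8.5, 1.1, -3.7, 0, 0], [8.5, 1.1, -3.7, 0, 0], [8.5, 1.1, -3.7, 0, 0], [8.5, 1.1, -3.7, 0, 0], [8.5, 1.1, -3.7, 0, 0]])

```text
clock: 7.55
position: [0.5948, -0.2643, 0.1631]
ee_rot: [3.139, -0.003, -2.948]
ft_force: [1.3, -0.3, 0.0]
gripper_width: 0.0851
gripper_force: 0.0
```

play_rows(commands=[[8.5, 1.1, -3.8, 0, 0], [8.5, 1.1, -3.8, 0, 0], [6, 0, 0, 0, 0.123], [6, 0, 0, 0, 0.123], [6, 0, 0, 0, 0.123], [6, 0, 0, 0, 0.123], [6, 0, 0, 0, 0.123], [6, 0, 0, 0, 0.123], [6, 0, 0, 0, 0.123], [6, 0, 0, 0, 0.123]])

```text
clock: 8.38
position: [0.5883, -0.3413, 0.1628]
ee_rot: [-3.141, -0.004, 2.345]
ft_force: [-0.3, -0.5, 0.1]
gripper_width: 0.0602
gripper_force: 0.0
```

play_rows(commands=[[6, 0, 0, 0, 0.123], [6, 0, 0, 0, 0.123], [6, 0, 0, 0, 0.123], [6, 0, 0, 0, 0.123], [6, 0, 0, 0, 0.123], [6, 0, 0, 0, 0.123], [6, 0, 0, 0, 0.123], [6, 0, 0, 0, 0.123], [6, 0, 0, 0, 0.123], [6, 0, 0, 0, 0.123]])

```text
clock: 9.22
position: [0.5884, -0.3412, 0.1628]
ee_rot: [-3.138, -0.001, 1.115]
ft_force: [-0.4, -0.8, 0.3]
gripper_width: 0.06
gripper_force: 0.0
```

play_rows(commands=[[6, 0, 0, 0, 0.123], [6, 0, 0, 0, 0.123], [6, 0, 0, 0, 0.123], [6, 0, 0, 0, 0.123], [6, 0, 0, 0, 0.123], [6, 0, 0, 0, 0.123], [6, 0, 0, 0, 0.123], [6, 0, 0, 0, 0.123], [6, 0, 0, 0, 0.123], [6, 0, 0, 0, 0.123]])

```text
clock: 10.05
position: [0.5884, -0.3413, 0.1629]
ee_rot: [-3.14, 0.003, -0.115]
ft_force: [0.3, 1.0, -0.2]
gripper_width: 0.0601
gripper_force: 0.0
```

play_rows(commands=[[4.5, 0, 0, 0, 0.123], [4.5, 0, 0, 0, 0.123], [4.5, 0, 0, 0, 0.123], [4.5, 0, 0, 0, 0.123], [4.5, 0, 0, 0, 0.123], [4.5, 0, 0, 0, 0.123], [4.5, 0, 0, 0, 0.123], [4.5, 0, 0, 0, 0.123], [4.5, 0, 0, 0, 0], [4.5, 0, 0, 0, 0]])

```text
clock: 10.88
position: [0.5886, -0.3414, 0.1634]
ee_rot: [3.14, 0.002, -1.09]
ft_force: [0.4, 0.1, -0.7]
gripper_width: 0.0447
gripper_force: 0.0
```

Run:
```python
from h import *
np.set_printoptions(precision=4,suppress=True)
go(.592,-.342,.05,-152.5)
i,d,K,T=cam("wrist"); cv2.imwrite("pics/w4.png",i)
W=pts(d,K,T)
for r in bot.masks_of("wrist","brush_mid")[:2]:
    P=W[r["region"]];P=P[~np.isnan(P[:,0])&(P[:,2]>.006)]
    print(r["confidence"],r["pixel"],len(P),pca(P),np.median(P,0),np.percentile(P[:,2],[5,95]))
```

```text
cur phi -152.5 pos [ 0.5886 -0.3414  0.1634] q6 2.05 f [ 0.4  0.1 -0.7] w 0.0447 t 10.88
turn 0.001  shift x 0.21 y -0.27 z 11.34 cm
0.83 [321.0, 155.8] 1167 (array([ 0.6036, -0.3632]), array([-0.4494,  0.8933]), (602.1985473632812, -360.4142761230469, 11.284048080444336, 106.8477554321289, 26.418996810913086)) [ 0.6043 -0.3642  0.0132] [0.0096 0.015 ]
0.76 [475.0, 166.2] 1034 (array([ 0.4648, -0.4223]), array([0.0048, 1.    ]), (463.93359375, -422.16241455078125, 11.624532699584961, 107.29534149169922, 0.14228996634483337)) [ 0.4651 -0.423   0.0087] [0.0065 0.0102]
```

View pics/w4.png

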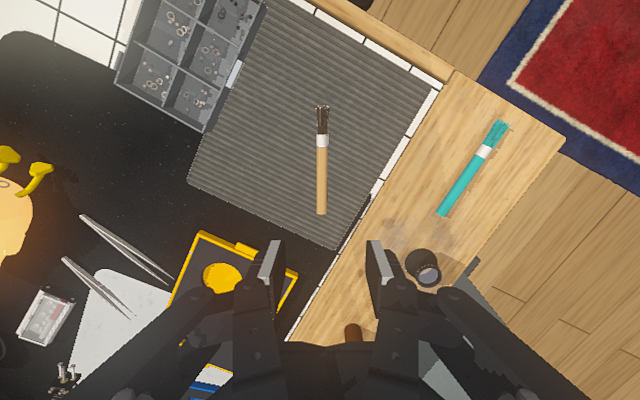

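play_rows(commands=[[4, 0.3, -0.35, 3.5, 0], [4, 0, 0, 3.5, 0], [4, 0, 0, 3.5, 0], [4, 0, 0, 2, 0], [4, 0, 0, 1, 0], [4, 0, 0, 0, 0], [4, 0, 0, 0, 0]])

```text
clock: 11.57
position: [0.594, -0.3431, 0.0305]
ee_rot: [-3.141, -0.0, -1.093]
ft_force: [1.0, 0.3, 0.1]
gripper_width: 0.0401
gripper_force: 0.0
```

Run:
```python
from h import *
go(.593,-.3425,.026,-152.8)
```

```text
cur phi -152.6 pos [ 0.594  -0.3431  0.0305] q6 2.06 f [1.  0.3 0.1] w 0.0401 t 11.57
turn 0.004  shift x -0.09 y 0.06 z 0.45 cm
```

Close and lift.

play_rows(commands=[[4, 0, 0, 0.4, 0], [0.5, 0, 0, 0, 0], [0.5, 0, 0, 0, 0], [0.5, 0, 0, 0, 0], [0.5, 0, 0, 0, 0], [0.5, 0, 0, 0, 0], [0.5, 0, 0, 0, 0], [0.5, 0, 0, 0, 0]], grip_force=30)

```text
clock: 12.23
position: [0.5945, -0.3434, 0.0279]
ee_rot: [-3.14, -0.003, -1.093]
ft_force: [0.1, 0.2, 6.1]
gripper_width: 0.0089
gripper_force: 29.9
```

play_rows(commands=[[0.5, 0, 0, -1, 0], [0.5, 0, 0, -3, 0], [0.5, 0, 0, -3, 0], [0.5, 0, 0, -3, 0], [0.5, 0, 0, 0, 0], [0.5, 0, 0, 0, 0]])

```text
clock: 12.73
position: [0.5949, -0.3437, 0.1296]
ee_rot: [-3.139, -0.005, -1.093]
ft_force: [-0.1, 0.7, -0.5]
gripper_width: 0.009
gripper_force: 29.3
```

play_rows(commands=[[0.5, 0, 0, 0, -0.119], [0.5, 0, 0, 0, -0.119], [0.5, 0, 0, 0, -0.119], [0.5, 0, 0, 0, -0.119], [0.5, 0, 0, 0, -0.119], [0.5, 0, 0, 0, -0.119], [0.5, 0, 0, 0, -0.119], [0.5, 0, 0, 0, -0.119], [0.5, 0, 0, 0, -0.119], [0.5, 0, 0, 0, -0.119]])

```text
clock: 13.57
position: [0.5926, -0.3421, 0.1233]
ee_rot: [-3.139, 0.003, 0.103]
ft_force: [0.3, 0.3, -0.7]
gripper_width: 0.0095
gripper_force: 29.3
```

play_rows(commands=[[0.5, 0, 0, 0, -0.119], [0.5, 0, 0, 0, -0.119], [0.5, 0, 0, 0, -0.119], [0.5, 0, 0, 0, -0.119], [0.5, 0, 0, 0, -0.119], [0.5, 0, 0, 0, -0.119], [0.5, 0, 0, 0, -0.119], [0.5, 0, 0, 0, -0.119], [0.5, 0, 0, 0, -0.119], [0.5, 0, 0, 0, -0.119]])

```text
clock: 14.4
position: [0.5926, -0.3421, 0.1232]
ee_rot: [-3.137, -0.002, 1.293]
ft_force: [-0.0, -0.1, -0.2]
gripper_width: 0.0094
gripper_force: 29.3
```

play_rows(commands=[[0.5, 0, 0, 0, -0.119], [0.5, 0, 0, 0, -0.119], [0.5, 0, 0, 0, -0.119], [0.5, 0, 0, 0, -0.119], [0.5, 0, 0, 0, 0], [0.5, 0, 0, 0, 0]])

```text
clock: 14.9
position: [0.5928, -0.3423, 0.1239]
ee_rot: [-3.139, -0.003, 1.76]
ft_force: [0.2, 0.3, -0.7]
gripper_width: 0.0093
gripper_force: 29.3
```

Run:
```python
from h import *
go(.5921,.0466,.08,11.2)
```

```text
cur phi 10.8 pos [ 0.5928 -0.3423  0.1239] q6 -0.80 f [ 0.2  0.3 -0.7] w 0.0093 t 14.90
turn -0.006  shift x 38.16 y 7.48 z 4.39 cm
```

play_rows(commands=[[0.5, 3.5, 0.7, 0, -0.006], [0.5, 3.5, 0.7, 0, 0], [0.5, 3.5, 0.7, 0, 0], [0.5, 3.5, 0.7, 0, 0], [0.5, 3.5, 0.7, 0, 0], [0.5, 3.5, 0.7, 0, 0], [0.5, 3.5, 0.7, 0, 0], [0.5, 3.5, 0.7, 0, 0], [0.5, 3.5, 0.7, 0, 0], [0.5, 3.5, 0.6, 0, 0]])

```text
clock: 15.73
position: [0.592, 0.0157, 0.1253]
ee_rot: [-3.141, -0.0, 1.766]
ft_force: [0.8, 0.9, -0.1]
gripper_width: 0.0089
gripper_force: 29.3
```

play_rows(commands=[[0.5, 3.2, 0.6, 0, 0], [0.5, 0, 0, 2, 0], [0.5, 0, 0, 2, 0], [0.5, 0, 0, 0, 0], [0.5, 0, 0, 0, 0], [0.5, 0, 0, 0, 0]])

```text
clock: 16.23
position: [0.5925, 0.0461, 0.0865]
ee_rot: [3.141, 0.0, 1.767]
ft_force: [0.0, 0.3, -0.8]
gripper_width: 0.0096
gripper_force: 29.3
```

Run:
```python
from h import *
np.set_printoptions(precision=4,suppress=True)
go(.5921,.0466,.034,11.2)
i,d,K,T=cam("wrist"); cv2.imwrite("pics/w5.png",i)
W=pts(d,K,T)
for r in bot.masks_of("wrist","brush_mid")[:1]:
    P=W[r["region"]];P=P[~np.isnan(P[:,0])&(P[:,2]>.02)]
    print(r["confidence"],r["pixel"],len(P),pca(P),np.percentile(P[:,2],[5,50,95]))
```

```text
cur phi 11.3 pos [0.5925 0.0461 0.0865] q6 -0.21 f [ 0.   0.3 -0.8] w 0.0096 t 16.23
turn 0.001  shift x 0.06 y -0.03 z 5.25 cm
0.75 [322.8, 203.0] 3543 (array([0.5876, 0.0727]), array([-0.1953,  0.9807]), (589.0632934570312, 65.08790588378906, 11.835783004760742, 108.58763122558594, 10.907882690429688)) [0.0676 0.0717 0.0732]
```

View pics/w5.png

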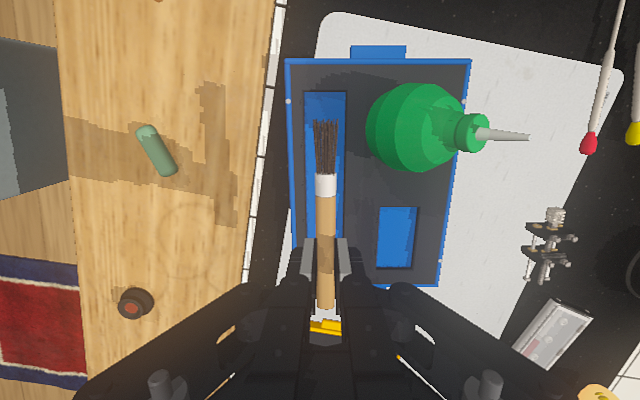

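play_rows(commands=[[0.5, 0, 0, 2.5, 0], [0.5, 0, 0, 1.5, 0], [0.5, 0, 0, 0.7, 0], [0.5, 0, 0, 0.4, 0], [0.5, 0, 0, 0, 0], [0.5, 0, 0, 0, 0]])

```text
clock: 16.83
position: [0.5931, 0.0463, 0.0362]
ee_rot: [3.14, 0.0, 1.768]
ft_force: [-0.4, 0.6, 0.7]
gripper_width: 0.0097
gripper_force: 29.3
```

play_rows(commands=[[2.4, 0, 0, 0.1, 0], [2.4, 0, 0, 0, 0], [2.4, 0, 0, 0, 0], [2.4, 0, 0, -1, 0], [2.4, 0, 0, -3, 0], [2.4, 0, 0, -4, 0], [4, 0, 0, 0, -0.1], [4, 0, 0, 0, -0.1], [4, 0, 0, 0, -0.1], [4, 0, 0, 0, -0.094]])

```text
clock: 17.67
position: [0.5927, 0.0465, 0.1158]
ee_rot: [3.14, 0.001, 2.168]
ft_force: [0.0, 1.2, -0.7]
gripper_width: 0.04
gripper_force: 0.0
```

Run:
```python
from h import *
np.set_printoptions(precision=4,suppress=True)
go(.4648,.070,.09,33.9)
i,d,K,T=cam("wrist"); cv2.imwrite("pics/w6.png",i)
W=pts(d,K,T)
for l in ("brush_mid","putty_stick","cup"):
  for r in bot.masks_of("wrist",l)[:1]:
    P=W[r["region"]];P=P[~np.isnan(P[:,0])&(P[:,2]>.004)]
    print(l,r["confidence"],r["pixel"],len(P),pca(P),np.percentile(P[:,2],[5,50,95]))
```

```text
cur phi 34.2 pos [0.5927 0.0465 0.1158] q6 -0.61 f [ 0.   1.2 -0.7] w 0.0400 t 17.67
turn 0.005  shift x 9.09 y -9.30 z 2.58 cm
brush_mid 0.94 [336.4, 177.2] 1753 (array([0.589, 0.07 ]), array([-0.1884,  0.9821]), (591.6633911132812, 63.638668060302734, 13.824661254882812, 113.7752914428711, 11.426970481872559)) [0.0126 0.0173 0.019 ]
putty_stick 0.56 [206.9, 87.6] 970 (array([0.4653, 0.0708]), array([-0.5526,  0.8335]), (464.5088806152344, 69.85626983642578, 14.046138763427734, 38.17988204956055, 32.28776168823242)) [0.0059 0.0099 0.0114]
cup 0.55 [118.4, 212.1] 742 (array([ 0.4471, -0.0679]), array([0.6962, 0.7179]), (446.576904296875, -68.63607025146484, 24.743881225585938, 26.3986873626709, 73.03289031982422)) [0.0045 0.01   0.0124]
```

play_rows(commands=[[4, 2.3, -2.3, 0, 0], [4, 2.3, -2.3, 0, 0], [4, 2.3, -2.3, 0.8, 0.01], [4, 2.2, -2.4, 2, 0], [4, 0, 0, 3, 0], [4, 0, 0, 2, 0], [4, 0, 0, 0, 0], [4, 0, 0, 0, 0]])

```text
clock: 18.53
position: [0.4637, 0.0704, 0.0356]
ee_rot: [-3.14, -0.001, 2.152]
ft_force: [0.4, -0.6, 0.7]
gripper_width: 0.0403
gripper_force: 0.0
```

Run:
```python
from h import *
go(.4646,.070,.023,33.5)
```

```text
cur phi 33.3 pos [0.4637 0.0704 0.0356] q6 -0.55 f [ 0.4 -0.6  0.7] w 0.0403 t 18.53
turn -0.004  shift x -0.08 y 0.06 z 1.26 cm
```

play_rows(commands=[[4, -0.1, 0.1, 0.8, 0], [4, 0, 0, 0.4, 0], [0.8, 0, 0, 0, 0], [0.8, 0, 0, 0, 0], [0.8, 0, 0, 0, 0], [0.8, 0, 0, 0, 0], [0.8, 0, 0, 0, 0], [0.8, 0, 0, 0, 0]])

```text
clock: 19.2
position: [0.4664, 0.0701, 0.0246]
ee_rot: [3.14, 0.001, 2.153]
ft_force: [0.5, -0.3, 2.4]
gripper_width: 0.0109
gripper_force: 30.7
```

play_rows(commands=[[0.8, 0, 0, -1, 0], [0.8, 0, 0, -3, 0], [0.8, 0, 0, -3, 0], [0.8, 0, 0, -2, 0], [0.8, 0, 0, 0, 0.13], [0.8, 0, 0, 0, 0.12], [0.8, 0, 0, 0, 0.12], [0.8, 0, 0, 0, 0], [0.8, 0, 0, 0, 0]])

```text
clock: 19.95
position: [0.4656, 0.0701, 0.1144]
ee_rot: [3.141, -0.0, 1.791]
ft_force: [0.1, 0.7, 0.4]
gripper_width: 0.0113
gripper_force: 30.4
```

Run:
```python
from h import *
go(.651,.0377,.08,11.2)
```

```text
cur phi 12.6 pos [0.4656 0.0701 0.1144] q6 -0.19 f [0.1 0.7 0.4] w 0.0113 t 19.95
turn 0.025  shift x -6.78 y 17.56 z 3.44 cm
```

play_rows(commands=[[0.8, -1.3, 3.5, 0, 0.025], [0.8, -1.35, 3.5, 0, 0], [0.8, -1.35, 3.5, 0, 0], [0.8, -1.4, 3.5, 0, 0], [0.8, -1.4, 3.5, 0, 0], [0.8, 0, 0, 1.5, 0], [0.8, 0, 0, 1.5, 0], [0.8, 0, 0, 0, 0], [0.8, 0, 0, 0, 0]])

```text
clock: 20.7
position: [0.6496, 0.0377, 0.0823]
ee_rot: [-3.138, -0.001, 1.764]
ft_force: [0.5, 0.9, -0.2]
gripper_width: 0.011
gripper_force: 30.4
```

Run:
```python
from h import *
np.set_printoptions(precision=4,suppress=True)
go(.651,.0377,.035,11.2)
i,d,K,T=cam("wrist"); cv2.imwrite("pics/w7.png",i)
W=pts(d,K,T)
for l in ("putty_stick",):
  for r in bot.masks_of("wrist",l)[:1]:
    P=W[r["region"]];P=P[~np.isnan(P[:,0])&(P[:,2]>.03)]
    print(l,r["confidence"],r["pixel"],len(P),pca(P),np.percentile(P[:,2],[5,50,95]))
```

```text
cur phi 11.1 pos [0.6496 0.0377 0.0823] q6 -0.22 f [ 0.5  0.9 -0.2] w 0.0110 t 20.70
turn -0.002  shift x -0.03 y 0.14 z 4.73 cm
putty_stick 0.69 [326.9, 249.1] 1304 (array([0.6491, 0.0416]), array([-0.1885,  0.9821]), (649.507568359375, 39.26804733276367, 12.766634941101074, 37.58636474609375, 10.772468566894531)) [0.0646 0.0677 0.0688]
```

View pics/w7.png

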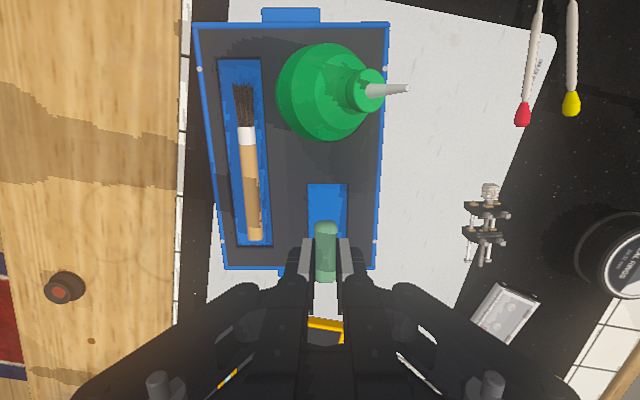

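play_rows(commands=[[0.8, 0, 0.1, 2.5, 0], [0.8, 0, 0, 1.5, 0], [0.8, 0, 0, 0.7, 0], [0.8, 0, 0, 0, 0], [2.6, 0, 0, 0, 0], [2.6, 0, 0, 0, 0], [2.6, 0, 0, 0, 0], [2.6, 0, 0, -1, 0], [2.6, 0, 0, -3, 0], [2.6, 0, 0, -4, 0]])

```text
clock: 21.63
position: [0.6492, 0.0379, 0.1146]
ee_rot: [-3.134, -0.002, 1.763]
ft_force: [1.0, 0.1, 0.1]
gripper_width: 0.026
gripper_force: 0.0
```

Run:
```python
from h import *
np.set_printoptions(precision=4,suppress=True)
go(.4687,-.181,.12,0)
i,d,K,T=cam("wrist"); cv2.imwrite("pics/w8.png",i)
W=pts(d,K,T)
for l in ("putty_stick","brush_mid"):
  for r in bot.masks_of("wrist",l)[:1]:
    P=W[r["region"]];P=P[~np.isnan(P[:,0])&(P[:,2]>.004)]
    print(l,r["confidence"],r["pixel"],len(P),pca(P),np.percentile(P[:,2],[5,50,95]))
```

```text
cur phi 11.0 pos [0.6492 0.0379 0.1146] q6 -0.22 f [1.  0.1 0.1] w 0.0260 t 21.63
turn 0.192  shift x -21.89 y -18.05 z -0.54 cm
putty_stick 0.79 [329.2, 204.4] 672 (array([0.651 , 0.0401]), array([-0.167 ,  0.9859]), (651.3241577148438, 37.47551727294922, 13.925713539123535, 42.111656188964844, 10.084230422973633)) [0.0153 0.0186 0.02  ]
brush_mid 0.93 [258.1, 150.7] 1881 (array([0.5904, 0.0702]), array([-0.1969,  0.9804]), (589.740234375, 65.61898040771484, 13.162566184997559, 107.86483001708984, 10.9719877243042)) [0.0131 0.0172 0.0189]
```

play_rows(commands=[[5.5, 0, 0, 0, 0.096], [5.5, 0, 0, 0, 0.096], [5.5, -3.1, -2.6, 0, 0], [5.5, -3.1, -2.6, 0, 0], [5.5, -3.1, -2.6, 0, 0], [5.5, -3.1, -2.6, 0, 0], [5.5, -3.1, -2.6, 0, 0], [5.5, -3.2, -2.5, 0, 0], [5.5, -3.2, -2.5, 0, 0], [5.5, 0, 0, 0, 0]])

```text
clock: 22.62
position: [0.4675, -0.186, 0.1171]
ee_rot: [-3.139, 0.003, 1.564]
ft_force: [0.8, 1.1, -0.1]
gripper_width: 0.0548
gripper_force: 0.0
```

Run:
```python
from h import *
np.set_printoptions(precision=4,suppress=True)
go(.469,-.181,.035,0)
i,d,K,T=cam("wrist"); cv2.imwrite("pics/w9.png",i)
W=pts(d,K,T)
for l in ("bottle","cup"):
  for r in bot.masks_of("wrist",l)[:1]:
    P=W[r["region"]];P=P[~np.isnan(P[:,0])&(P[:,2]>.004)]
    zt=np.percentile(P[:,2],97);Q=P[P[:,2]>zt-.004]
    print(l,r["confidence"],r["pixel"],len(P),"topc",pca(Q),zt,"all",pca(P)[2])
```

```text
cur phi -0.4 pos [ 0.4675 -0.186   0.1171] q6 -0.48 f [ 0.8  1.1 -0.1] w 0.0548 t 22.62
turn -0.007  shift x 0.50 y 0.15 z 8.21 cm
bottle 0.64 [320.0, 205.1] 861 topc (array([ 0.4681, -0.1831]), array([-0.9262, -0.377 ]), (467.8246765136719, -183.52215576171875, 13.403267860412598, 12.290057182312012, 25.305397033691406)) 0.052287536042874894 all (467.9922790527344, -181.8900146484375, 18.348169326782227, 21.419082641601562, 88.97827911376953)
cup 0.85 [297.0, 52.8] 1092 topc (array([ 0.4461, -0.0709]), array([-0.433 ,  0.9014]), (446.143798828125, -71.07194519042969, 21.685863494873047, 21.56155014038086, 61.89613723754883)) 0.0130186945038514 all (446.34368896484375, -71.2160873413086, 26.74562644958496, 26.09358024597168, 39.197425842285156)
```

View pics/w9.png

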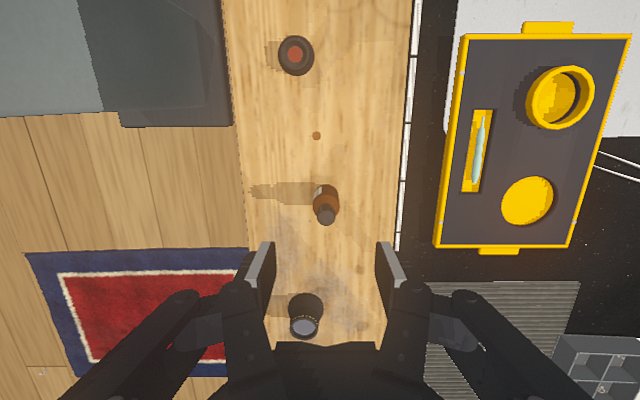

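play_rows(commands=[[5.5, 0.3, 0, 3, 0], [5.5, 0, 0, 3, 0], [5.5, 0, 0, 2, 0], [5.5, 0, 0, 0, 0], [5.5, 0, 0, 0, 0]])

```text
clock: 23.18
position: [0.4716, -0.1765, 0.036]
ee_rot: [-3.139, -0.002, 1.573]
ft_force: [0.2, -0.0, 1.1]
gripper_width: 0.0549
gripper_force: 0.0
```

play_rows(commands=[[1.6, 0, 0, 0, 0], [1.6, 0, 0, 0, 0], [1.6, 0, 0, 0, 0], [1.6, 0, 0, 0, 0], [1.6, 0, 0, 0, 0], [1.6, 0, 0, 0, 0], [1.6, 0, 0, 0, 0]], grip_force=30)

```text
clock: 23.77
position: [0.4732, -0.1787, 0.0392]
ee_rot: [3.137, 0.001, 1.571]
ft_force: [0.2, 1.8, 6.0]
gripper_width: 0.0208
gripper_force: 29.7
```

play_rows(commands=[[1.6, 0, 0, -1, 0], [1.6, 0, 0, -2, 0], [1.6, 0, 0, -3, 0], [1.6, 0, 0, -2, 0], [1.6, 0, 0, 0, 0], [1.6, 0, 0, 0, 0]])

```text
clock: 24.27
position: [0.4723, -0.1787, 0.1188]
ee_rot: [3.138, 0.002, 1.571]
ft_force: [-0.6, 0.4, -0.3]
gripper_width: 0.0209
gripper_force: 29.4
```

Run:
```python
from h import *
np.set_printoptions(precision=4,suppress=True)
go(.642,-.1,.11,0)
i,d,K,T=cam("wrist"); cv2.imwrite("pics/w10.png",i)
W=pts(d,K,T)
for l in ("bottle",):
  for r in bot.masks_of("wrist",l)[:1]:
    P=W[r["region"]];P=P[~np.isnan(P[:,0])&(P[:,2]>.06)]
    zt=np.percentile(P[:,2],97);Q=P[P[:,2]>zt-.004]
    print(l,r["confidence"],r["pixel"],len(P),"topc",pca(Q)[2],zt,"all",pca(P)[2],P[:,2].min())
```

```text
cur phi -0.0 pos [ 0.4723 -0.1787  0.1188] q6 -0.47 f [-0.6  0.4 -0.3] w 0.0209 t 24.27
turn -0.000  shift x 7.87 y 16.97 z 0.88 cm
bottle 0.71 [323.4, 268.7] 2354 topc (472.8069763183594, -183.5067596435547, 12.624643325805664, 13.631498336791992, 86.58819580078125) 0.1314523008641438 all (472.67340087890625, -182.1893310546875, 21.285606384277344, 19.0360050201416, 3.499518394470215) 0.0797086787052824
```

View pics/w10.png

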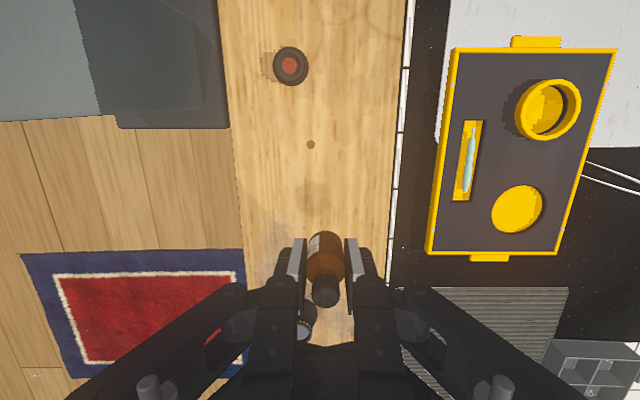

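play_rows(commands=[[1.6, 0.9, 2, 0, 0], [1.6, 1.5, 3.3, 0, 0], [1.6, 1.5, 3.3, 0, 0], [1.6, 1.5, 3.3, 0, 0], [1.6, 1.5, 3.1, 0, 0], [1.6, 1, 2, 0, 0], [1.6, 0, 0, 0, 0], [1.6, 0, 0, 0, 0]])

```text
clock: 25.03
position: [0.641, -0.0982, 0.114]
ee_rot: [-3.137, -0.001, 1.573]
ft_force: [-0.9, -0.3, -0.2]
gripper_width: 0.0208
gripper_force: 29.5
```

Run:
```python
from h import *
np.set_printoptions(precision=4,suppress=True)
go(.642,-.0995,.0485,0)
i,d,K,T=cam("wrist"); cv2.imwrite("pics/w11.png",i)
W=pts(d,K,T)
hsv=cv2.cvtColor(i,cv2.COLOR_BGR2HSV); m=cv2.inRange(hsv,(15,140,80),(32,255,255))>0
m&=(W[...,2]>.019)&(W[...,2]<.026)&(abs(W[...,0]-.642)<.04)&(abs(W[...,1]+.104)<.04)
P=W[m]; print("collar top",len(P),circ(P),pca(P)[2])
for r in bot.masks_of("wrist","bottle")[:1]:
    P=W[r["region"]];P=P[~np.isnan(P[:,0])&(P[:,2]>.06)]
    zt=np.percentile(P[:,2],97);Q=P[P[:,2]>zt-.004]
    print(r["confidence"],"topc",pca(Q)[2],zt)
```

```text
cur phi 0.1 pos [ 0.641  -0.0982  0.114 ] q6 -0.24 f [-0.9 -0.3 -0.2] w 0.0208 t 25.03
turn 0.002  shift x -0.13 y 0.10 z 6.55 cm
collar top 624 [ 0.6423 -0.1023  0.0202] (642.4512939453125, -101.25883483886719, 41.551246643066406, 43.446449279785156, 86.91691589355469)
0.69 topc (641.311279296875, -103.206787109375, 12.55418872833252, 12.942059516906738, 89.1391830444336) 0.12677131353939008
```

play_rows(commands=[[1.6, 0, 0.1, 2, 0], [1.6, 0, 0, 2, 0], [1.6, 0, 0, 1.5, 0], [1.6, 0, 0, 0.6, 0], [1.6, 0, 0, 0.3, 0], [1.6, 0, 0, 0, 0], [1.6, 0, 0, 0, 0]])

```text
clock: 25.72
position: [0.6429, -0.0996, 0.0542]
ee_rot: [3.14, 0.0, 1.57]
ft_force: [0.7, -0.3, 0.0]
gripper_width: 0.0207
gripper_force: 29.5
```

play_rows(commands=[[1.6, 0, 0, 0.2, 0], [1.6, 0, 0, 0.2, 0], [1.6, 0, 0, 0, 0], [1.6, 0, 0, 0, 0], [1.6, 0, 0, 0, 0]])

```text
clock: 26.13
position: [0.6428, -0.0991, 0.0492]
ee_rot: [3.141, 0.0, 1.571]
ft_force: [-0.0, -0.9, 0.3]
gripper_width: 0.021
gripper_force: 29.5
```

play_rows(commands=[[1.6, 0, 0, 0.1, 0], [1.6, 0, 0, 0, 0], [1.6, 0, 0, 0, 0]])

```text
clock: 26.38
position: [0.6427, -0.0991, 0.048]
ee_rot: [3.141, 0.0, 1.571]
ft_force: [0.6, -0.1, 0.2]
gripper_width: 0.0208
gripper_force: 29.5
```

play_rows(commands=[[2.6, 0, 0, 0.05, 0], [3.4, 0, 0, 0, 0], [4.5, 0, 0, 0, 0], [4.5, 0, 0, 0, 0], [4.5, 0, 0, 0, 0], [4.5, 0, 0, -1.5, 0], [4.5, 0, 0, -3, 0], [4.5, 0, 0, -3.5, 0], [4.5, 0, 0, 0, 0], [4.5, 0, 0, 0, 0]])

```text
clock: 27.22
position: [0.6447, -0.0996, 0.1317]
ee_rot: [3.134, 0.002, 1.571]
ft_force: [0.1, -0.0, -1.0]
gripper_width: 0.0452
gripper_force: 0.0
```

Run:
```python
from h import *
np.set_printoptions(precision=4,suppress=True)
go(.446,-.0705,.12,0)
i,d,K,T=cam("wrist"); cv2.imwrite("pics/w12.png",i)
W=pts(d,K,T)
for r in bot.masks_of("wrist","bottle")[:1]:
    P=W[r["region"]];P=P[~np.isnan(P[:,0])&(P[:,2]>.01)]
    zt=np.percentile(P[:,2],97);Q=P[P[:,2]>zt-.004]
    print(r["confidence"],"topc",pca(Q)[2],zt,"all",pca(P)[2])
```

```text
cur phi 0.0 pos [ 0.6447 -0.0996  0.1317] q6 -0.24 f [ 0.1 -0.  -1. ] w 0.0452 t 27.22
turn 0.000  shift x 2.91 y -19.87 z 1.17 cm
0.96 topc (642.575439453125, -104.16157531738281, 12.868492126464844, 12.938030242919922, 89.21619415283203) 0.0608525645717445 all (644.0, -112.73545837402344, 21.9461669921875, 38.96855163574219, 7.342191219329834)
```

play_rows(commands=[[4.5, 0.5, -3.3, 0, 0], [4.5, 0.5, -3.3, 0, 0], [4.5, 0.5, -3.3, 0, 0], [4.5, 0.5, -3.3, 0, 0], [4.5, 0.5, -3.3, 0, 0], [4.5, 0.4, -3.3, 0, 0], [4.5, 0, 0, 3, 0], [4.5, 0, 0, 3, 0], [4.5, 0, 0, 2, 0], [4.5, 0, 0, 0, 0]])

```text
clock: 28.15
position: [0.4392, -0.0686, 0.0414]
ee_rot: [-3.129, -0.004, 1.571]
ft_force: [0.2, 0.7, 0.4]
gripper_width: 0.0452
gripper_force: 0.0
```

play_rows(commands=[[4.5, 0, 0, 0, 0], [4.5, 0, 0, 0, 0]])

```text
clock: 28.32
position: [0.445, -0.0702, 0.0479]
ee_rot: [3.141, 0.0, 1.571]
ft_force: [-0.5, -0.4, 0.8]
gripper_width: 0.0451
gripper_force: 0.0
```

Run:
```python
from h import *
np.set_printoptions(precision=4,suppress=True)
i,d,K,T=cam("wrist"); W=pts(d,K,T)
for r in bot.masks_of("wrist","cup")[:1]:
    P=W[r["region"]];P=P[~np.isnan(P[:,0])&(P[:,2]>.003)&(P[:,2]<.03)]
    print(r["confidence"],r["pixel"],len(P),pca(P)[2],np.percentile(P[:,2],97))
go(.446,-.0705,.021,0)
```

```text
0.91 [327.9, 232.7] 1338 (446.0751647949219, -69.35690307617188, 24.500276565551758, 27.044254302978516, 88.79579162597656) 0.012761141890005823
cur phi 0.0 pos [ 0.4459 -0.0705  0.049 ] q6 -0.28 f [-0.7  0.8 -0.6] w 0.0450 t 28.42
turn 0.000  shift x -0.00 y 0.01 z 2.80 cm
```

play_rows(commands=[[4.5, 0, 0, 1.5, 0], [4.5, 0, 0, 0.8, 0], [4.5, 0, 0, 0.5, 0], [4.5, 0, 0, 0, 0], [4.5, 0, 0, 0, 0]])

```text
clock: 28.83
position: [0.4446, -0.0701, 0.0196]
ee_rot: [-3.141, -0.0, 1.571]
ft_force: [-0.9, -0.6, -0.8]
gripper_width: 0.0449
gripper_force: 0.0
```

play_rows(commands=[[2.0, 0, 0, 0, 0], [2.0, 0, 0, 0, 0], [2.0, 0, 0, 0, 0], [2.0, 0, 0, 0, 0], [2.0, 0, 0, 0, 0], [2.0, 0, 0, 0, 0]], grip_force=30)

```text
clock: 29.33
position: [0.4453, -0.0703, 0.0204]
ee_rot: [3.14, 0.0, 1.571]
ft_force: [-1.9, 0.6, 4.9]
gripper_width: 0.0241
gripper_force: 29.7
```

play_rows(commands=[[2.0, 0, 0, -0.5, 0], [2.0, 0, 0, -1, 0], [2.0, 0, 0, -2, 0], [2.0, 0, 0, -3, 0], [2.0, 0, 0, -2, 0], [2.0, 0, 0, 0, 0], [2.0, 0, 0, 0, 0]])

```text
clock: 29.92
position: [0.4456, -0.0704, 0.1063]
ee_rot: [3.138, 0.001, 1.571]
ft_force: [-0.3, -0.3, -0.0]
gripper_width: 0.0244
gripper_force: 29.5
```

Run:
```python
from h import *
np.set_printoptions(precision=4,suppress=True)
go(.6412,-.1875,.10,0)
i,d,K,T=cam("wrist"); W=pts(d,K,T); cv2.imwrite("pics/w13.png",i)
for r in bot.masks_of("wrist","cup")[:1]:
    P=W[r["region"]];P=P[~np.isnan(P[:,0])&(P[:,2]>.003)&(P[:,2]<.13)]
    print(r["confidence"],r["pixel"],len(P),pca(P)[2],np.percentile(P[:,2],[3,50,97]))
```

```text
cur phi 0.0 pos [ 0.4456 -0.0704  0.1063] q6 -0.28 f [-0.3 -0.3 -0. ] w 0.0244 t 29.92
turn 0.000  shift x -11.71 y 19.56 z 0.63 cm
0.89 [325.3, 251.8] 1836 (446.0009460449219, -69.42100524902344, 24.903539657592773, 24.460262298583984, 89.69036865234375) [0.0875 0.0959 0.0985]
```

View pics/w13.png

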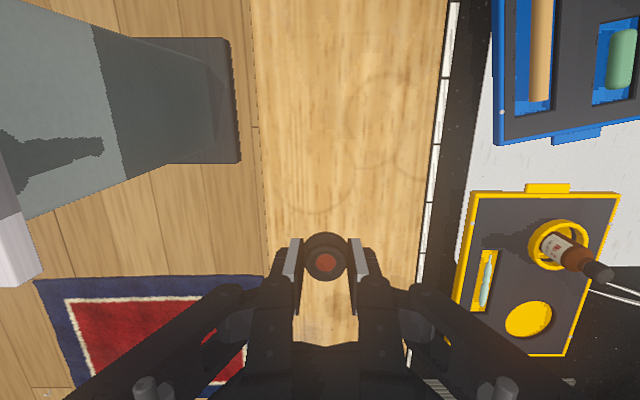

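play_rows(commands=[[2.0, -1.2, 2.0, 0, 0], [2.0, -1.9, 3.2, 0, 0], [2.0, -1.9, 3.2, 0, 0], [2.0, -1.9, 3.2, 0, 0], [2.0, -1.9, 3.2, 0, 0], [2.0, -1.7, 2.8, 0, 0], [2.0, -1.2, 2.0, 0, 0], [2.0, 0, 0, 2, 0], [2.0, 0, 0, 2, 0], [2.0, 0, 0, 0, 0]])

```text
clock: 30.85
position: [0.6367, -0.1859, 0.0565]
ee_rot: [-3.129, -0.005, 1.57]
ft_force: [-1.6, 0.9, -1.7]
gripper_width: 0.0242
gripper_force: 29.6
```

play_rows(commands=[[2.0, 0, 0, 0, 0], [2.0, 0, 0, 0, 0]])

```text
clock: 31.02
position: [0.6402, -0.1869, 0.064]
ee_rot: [-3.14, -0.001, 1.571]
ft_force: [0.2, 0.3, -0.9]
gripper_width: 0.024
gripper_force: 29.6
```

Run:
```python
from h import *
np.set_printoptions(precision=4,suppress=True)
i,d,K,T=cam("wrist"); W=pts(d,K,T); cv2.imwrite("pics/w14.png",i)
for r in bot.masks_of("wrist","cup")[:1]:
    P=W[r["region"]];P=P[~np.isnan(P[:,0])&(P[:,2]>.03)&(P[:,2]<.13)]
    print(r["confidence"],r["pixel"],len(P),pca(P)[2],np.percentile(P[:,2],[3,50,97]))
go(.6412,-.1878,.034,0)
```

```text
0.59 [328.0, 252.2] 1828 (640.41064453125, -185.80116271972656, 24.449405670166016, 25.00957489013672, 0.5755785703659058) [0.0453 0.0536 0.0561]
cur phi 0.0 pos [ 0.6412 -0.1872  0.066 ] q6 -0.37 f [ 0.1 -0.1 -0.5] w 0.0248 t 31.12
turn 0.000  shift x -0.06 y -0.00 z 3.20 cm
```

play_rows(commands=[[2.0, 0, 0, 1.5, 0], [2.0, 0, 0, 1, 0], [2.0, 0, 0, 0.4, 0], [2.0, 0, 0, 0, 0], [2.0, 0, 0, 0, 0], [2.0, 0, 0, 0, 0]])

```text
clock: 31.62
position: [0.641, -0.1873, 0.0363]
ee_rot: [3.14, 0.0, 1.571]
ft_force: [-0.6, -0.7, 0.5]
gripper_width: 0.0243
gripper_force: 29.6
```

play_rows(commands=[[2.0, 0, 0, 0.2, 0], [2.0, 0, 0, 0.1, 0], [2.0, 0, 0, 0, 0], [2.0, 0, 0, 0, 0]])

```text
clock: 31.95
position: [0.6406, -0.1871, 0.0326]
ee_rot: [3.142, -0.0, 1.571]
ft_force: [-0.7, -0.2, -0.0]
gripper_width: 0.0248
gripper_force: 29.6
```

play_rows(commands=[[4.2, 0, 0, 0, 0], [4.2, 0, 0, 0, 0], [4.2, 0, 0, 0, 0], [4.2, 0, 0, 0, 0], [4.2, 0, 0, -1, 0], [4.2, 0, 0, -3, 0], [4.2, 0, 0, -4, 0], [4.2, 0, 0, -4, 0], [4.2, 0, 0, -2, 0], [4.2, 0, 0, 0, 0]])

```text
clock: 32.78
position: [0.6439, -0.1883, 0.1825]
ee_rot: [3.127, 0.006, 1.571]
ft_force: [0.2, -1.1, 0.4]
gripper_width: 0.0417
gripper_force: 0.0
```

play_rows(commands=[[4.2, 0, -3, -2, 0], [4.2, 0, -3, -2, 0], [4.2, 0, -3, -2, 0], [4.2, 0, 0, 0, 0], [4.2, 0, 0, 0, 0], [4.2, 0, 0, 0, 0]])

```text
clock: 33.28
position: [0.5508, -0.1871, 0.2322]
ee_rot: [3.141, -0.0, 1.571]
ft_force: [0.3, -0.5, 0.2]
gripper_width: 0.0416
gripper_force: 0.0
```

Run:
```python
from h import *
np.set_printoptions(precision=4,suppress=True)
i,d,K,T=cam("wrist"); W=pts(d,K,T); cv2.imwrite("pics/w15.png",i)
for l in ("cup","bottle","oiler","eye_loupe","white_pot","brush_mid","putty_stick","blower"):
  for r in bot.masks_of("wrist",l)[:2]:
    P=W[r["region"]];P=P[~np.isnan(P[:,0])&(P[:,2]>.003)&(P[:,2]<.13)]
    if len(P)>10: print(l,round(r["confidence"],2),r["pixel"],len(P),np.array(pca(P)[2]),np.percentile(P[:,2],[3,50,97]))
i,d,K,T=cam("scene"); cv2.imwrite("pics/s15.png",cv2.resize(i[140:290,220:420],(800,600),interpolation=cv2.INTER_CUBIC))
go(.55,0,.25)
```

```text
cup 0.69 [397.0, 168.2] 416 [ 641.8799 -186.9124   26.7262   28.9215   83.6038] [0.0088 0.0186 0.0216]
bottle 0.82 [408.8, 104.3] 517 [ 646.6019 -105.4868   23.2168   30.2978   69.5032] [0.0094 0.0414 0.0611]
oiler 0.46 [362.8, 141.0] 117 [ 591.6719 -148.3575    4.9895   34.1851    2.1082] [0.0117 0.0139 0.0151]
eye_loupe 0.69 [247.8, 253.0] 527 [ 445.3535 -301.6783   31.0058   28.1768   58.7961] [0.0046 0.0245 0.0294]
cur phi 0.0 pos [ 0.5508 -0.1871  0.2322] q6 -0.43 f [ 0.2 -0.5 -0.4] w 0.0419 t 33.78
turn -0.000  shift x 18.71 y -0.07 z -1.78 cm
```

View pics/w15.png

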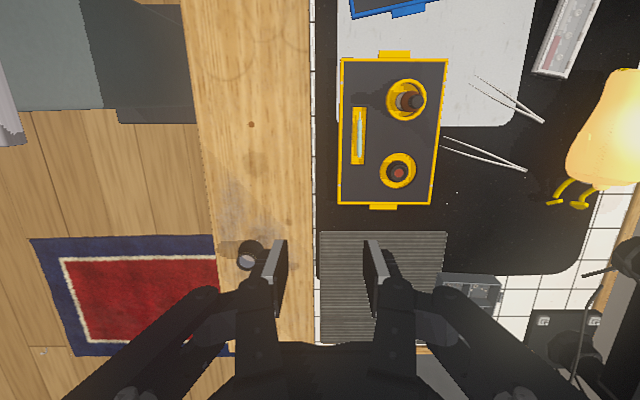

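View pics/s15.png

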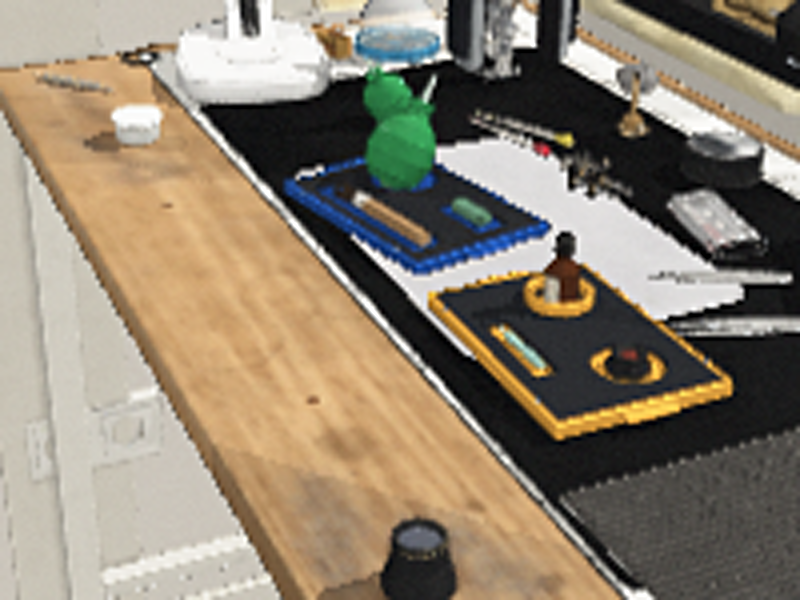

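The wrist view shows the cup at (397,170) and the bottle at (405,100), both seated upright. The scene crop shows the blower, brush and putty in the blue tray, and the oiler, loupe and pot where they were.

```bash
python3 -c "
from workcell import bot
print(bot.hand_in())"
```

```text
the job is handed in; nothing more can be done
None
```

I placed all five parts in their pockets as asked, left the oiler, loupe and pot untouched, and handed the job in at about 34 s on the robot's clock; no verdict came back.

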